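# Complete the tube kits from the stacked tube ends

### The job

Each kit tray holds one cut tube and needs its weld-in end. Take the two stacks of tube ends apart and set each one, spigot up and flat on the floor, in the bare pocket of the tray whose tube has the same section and size. Set them down rather than drop them, and do not shift the tape measure or the try square.

Things in the scene. Friction and masses are not known exactly. Their poses are not given: they have to be found in the camera images.
- end_square_large: loose weld-in tube end, bright steel, larger square one: a square collar 60 x 60 mm, 10 mm thick, and centred on it a square spigot 51 x 51 mm 20 mm high with a dark hole on top; 30 mm tall in all, 0.4 to 0.8 kg. At the start the lower one of a stack, collar down on the table. Origin: centre of the collar's underside; z up through the spigot; x and y square to the flats.
- end_round_large: loose weld-in tube end, bright steel, larger round one: a round collar 60 mm diameter, 10 mm thick, and centred on it a round spigot 50 mm diameter 20 mm high with a dark hole on top; 30 mm tall in all, 0.4 to 0.8 kg. At the start the lower one of a stack, collar down on the table. Origin: centre of the collar's underside; z up through the spigot.
- end_square_small: loose weld-in tube end, bright steel, smaller square one: a square collar 40 x 40 mm, 10 mm thick, and centred on it a square spigot 32 x 32 mm 20 mm high with a dark hole on top; 30 mm tall in all, 0.2 to 0.35 kg. At the start the upper one of a stack, on a larger end, underside 30 mm above the table. Origin: centre of the collar's underside; z up through the spigot; x and y square to the flats.
- end_round_small: loose weld-in tube end, bright steel, smaller round one: a round collar 42 mm diameter, 10 mm thick, and centred on it a round spigot 34 mm diameter 20 mm high with a dark hole on top; 30 mm tall in all, 0.2 to 0.35 kg. At the start the upper one of a stack, on a larger end, underside 30 mm above the table. Origin: centre of the collar's underside; z up through the spigot.
- tray_square_large: fixed blue sheet-metal tray, 180 (x) x 100 (y) mm, floor 2 mm thick, rims and cross wall 8 mm high above the table. Cut square tube 60 x 60 mm outside, open-topped, stands at x = +52 mm, top 62 mm above the table. Bare pocket: x -88 to +2, y -48 to +48 mm, centre x = -43 mm, for the larger square end. Origin: centre of underside; x points away from the robot within 15 degrees, z up.
- tray_round_large: fixed blue sheet-metal tray, 180 (x) x 100 (y) mm, floor 2 mm thick, rims and cross wall 8 mm high above the table. Cut round tube 60 mm diameter outside, open-topped, stands at x = +52 mm, top 62 mm above the table. Bare pocket: x -88 to +2, y -48 to +48 mm, centre x = -43 mm, for the larger round end. Origin: centre of underside; x points away from the robot within 15 degrees, z up.
- tray_square_small: fixed blue sheet-metal tray, 180 (x) x 100 (y) mm, floor 2 mm thick, rims and cross wall 8 mm high above the table. Cut square tube 40 x 40 mm outside, open-topped, stands at x = +52 mm, top 62 mm above the table. Bare pocket: x -88 to +2, y -48 to +48 mm, centre x = -43 mm, for the smaller square end. Origin: centre of underside; x points away from the robot within 15 degrees, z up.
- tray_round_small: fixed blue sheet-metal tray, 180 (x) x 100 (y) mm, floor 2 mm thick, rims and cross wall 8 mm high above the table. Cut round tube 42 mm diameter outside, open-topped, stands at x = +52 mm, top 62 mm above the table. Bare pocket: x -88 to +2, y -48 to +48 mm, centre x = -43 mm, for the smaller round end. Origin: centre of underside; x points away from the robot within 15 degrees, z up.
- tape_measure: bystander: loose yellow and black tape measure standing on the table near the robot, 70 x 40 x 66 mm high, with a small hook at its foot. Origin: centre of the underside.
- try_square: bystander: loose try square lying on the table at the far side, steel blade 150 mm and dark wooden stock 90 mm long, 16 mm high. Origin: on the table under the blade, near its middle; the blade runs along y.
There are look-alikes about, which are no part of the job. Leave any purple look-alike of the end_round_large alone. Leave any turquoise look-alike of the end_square_large alone.

How it is judged:
By the outcome, as a careful person would: the job done as asked, in the order asked, and still so for the second after the job is handed in, with the robot touching nothing.
It also fails if it takes over 115 s, if anything falls off the work surface, if the arm or the gripper's body presses on something with over 40 N, if the wrist force passes 120 N, or if a joint passes its speed limit or range.

### The arm

A 6-joint arm with a two-finger parallel gripper is mounted at the origin on the work surface. World frame = base frame: x ahead of the robot, y to its left, z up, the work surface at z = 0. Lengths are in mm, angles in rad, forces in N, time in s.
With the tool pointing down it reaches from about 375 to 975 mm from the base axis. Payload 3.8 kg.
Tool frame: the origin (TCP) lies at the very end of the fingers, on their centre line; the grasp point (between the pads) lies 19 mm behind it; z points along the fingers, y is the direction in which the jaws open and shut (so a half turn about z gives the same grasp; the last joint's range is limited). The gripper opens to 88 mm and grips with 3 to 60 N. Pads are 18 mm wide; open, the fingers measure 123 mm over their backs; the gripper's body (75 mm by 187 mm) begins 45 mm behind the grasp point.
Start: joints at [1.165, 0.264, 1.604, -0, 1.274, -0.037], TCP at [243.332, 629.609, 238.706] pointing down, gripper open.
Joint ranges: [-2.63, 2.63], [-0.94, 2.18], [0.31, 2.57], [-1.31, 4.45], [0, 2.66], [-2.55, 2.55]. Speed limits (rad/s): [2.57, 2.57, 3.14, 3.14, 3.14, 3.14].

### API

Orientations are given as a unit quaternion [w, x, y, z].
In Python, from bench import env gives the robot as it stands.
- The arm moves only by the shell command python3 -m pendant 'ROWS'. ROWS is JSON, one flat list of numbers, 7 for each row, row after row: the turn, a rotation vector about the tool's x, y, z in rad, then the shift along the tool's x, y, z in mm, then the gripper command: -1 is shut, 1 is fully open, values between are in proportion. In form: [ax, ay, az, tx, ty, tz, jaw, ax, ay, az, tx, ty, tz, jaw, ...]. A call has 1 to 8 rows; each row is the pose to reach, as a shift and turn from the pose commanded when the call began, along the tool's axes at that moment; what a row does not reach only later rows make up. A row lasts 1/10 s, in which the tool goes at most 50 mm and 8.59 degrees, less where a joint would pass 70% of its speed; a pose out of reach is approached as far as the arm can. A call with a gripper value outside its range is refused whole. The fingers move at their own pace and stop on an object; the grip force is fixed at half the most. Time passes only in rows, so rows that repeat a pose let the fingers close. It gives the time, the measured TCP pose, the force and the opening at its end, in the units of the state.
- env.read_state(): the state, without advancing time (a new reading comes with each control period).
- env.capture(name): name is "scene" or "top"; returns (picture, depth): 384x512x3 uint8, red, green, blue; 384x512 float32, mm along the optical axis (not along the pixel's ray), 0 where there is no reading.
- env.camera_params(name): a dict with "fov_y" (degrees; the focal length in pixels is half the picture's height over the tangent of half this angle, whatever the lens; pixels are square), "cx", "cy" (the principal point, pixels), "pose" (4x4, takes a point from camera to world coordinates). Camera axes: x right, y up, looking along -z (the intrinsics and any distortion apply to the point x, -y, -z); pixel columns grow to the right and rows downward; lengths in mm; the calibration is good to about 2 mm. A picture is of the moment at which its call begins. camera_params takes no time and is no camera call.
- env.close_job(): hands the job in, once; it reports no verdict.
The state is a dict: "clock": time; "qpos": joint angles; "qd": joint speeds; "tau": joint torques, N m; "position": TCP position; "ee_rot": TCP orientation; "wrist_force": force on the tool from outside, world axes, zero at the start; "wrist_torque": the same for the moment, N m; "gripper_width": finger opening in mm.
Only numpy, scipy, OpenCV 4.12 (cv2) and the standard library are available. Lean on these libraries where they do the work, as an engineer would, in place of code of your own. Each camera call takes 0.05 s, during which the arm holds its last target. There are 200 camera calls.

## Working session

There is one attempt and no reset: what is moved stays moved. The work goes in short steps, Python scripts to look and compute and a shell command to move; the robot and the scene stay as the last step left them, time stands still between calls to the robot, and variables do not carry over. Pictures are saved under pics/ and viewed, about 12 in all and at most 16, crops included, and the job is handed in when it is done.

```bash
ls; mkdir -p pics; python3 - <<'E'
from bench import env
import cv2
for n in ("scene","top"):
    p,d=env.capture(n); cv2.imwrite(f"pics/{n}0.png",p[:,:,::-1]); 
    import numpy as np; np.savez(f"{n}0.npz",p=p,d=d)
    c=env.camera_params(n); print(n,c)
s=env.read_state(); print(s)
E
```

```text
pics
scene {'fov_y': 57.83784359534353, 'cx': 257.7611948031145, 'cy': 190.6057699878471, 'pose': array([[ 3.40081387e-01, -6.46135431e-01,  6.83266898e-01,
         1.11309983e+03],
       [ 9.40334462e-01,  2.41963180e-01, -2.39217304e-01,
        -1.80618884e+02],
       [-1.07586555e-02,  7.23852764e-01,  6.89870587e-01,
         6.12374704e+02],
       [ 0.00000000e+00,  0.00000000e+00,  0.00000000e+00,
         1.00000000e+00]])}
top {'fov_y': 52.788357187703156, 'cx': 258.5975477288791, 'cy': 199.49006679764756, 'pose': array([[ 8.95385444e-02,  9.74170898e-01, -2.07301495e-01,
         3.60548282e+02],
       [-9.95980142e-01,  8.81062059e-02, -1.61509226e-02,
        -1.03138512e+01],
       [ 2.53078945e-03,  2.07914303e-01,  9.78143772e-01,
         1.13810212e+03],
       [ 0.00000000e+00,  0.00000000e+00,  0.00000000e+00,
         1.00000000e+00]])}
{'clock': 0.1, 'qpos': array([ 1.16510369e+00,  2.64663577e-01,  1.60520516e+00, -1.60919476e-05,
        1.27374322e+00, -3.68922835e-02]), 'qd': array([ 0.00010511, -0.00253606, -0.0037236 , -0.00117048, -0.00092678,
        0.00053521]), 'tau': array([ 9.70370202e-04, -5.03615749e+01, -3.58073616e+01,  7.32468115e-02,
        2.32991920e-02, -2.27523566e-05]), 'position': array([243.08343797, 629.02223048, 237.53956012]), 'ee_rot': array([-2.14105535e-04,  1.83354498e-01,  9.83046341e-01, -9.86718963e-04]), 'wrist_force': array([ 0.06365545,  0.08121064, -0.1820189 ]), 'wrist_torque': array([0.00638398, 0.01572828, 0.00517981]), 'gripper_width': 88.27948674871642}
```

View pics/top0.png

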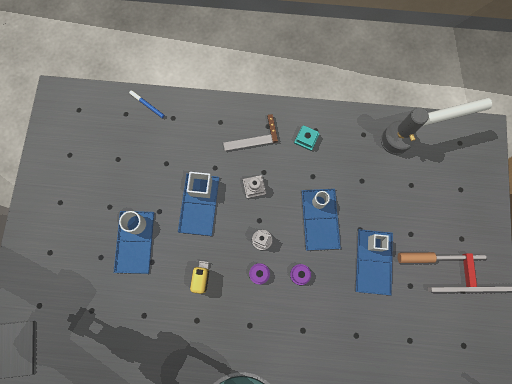

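View pics/scene0.png

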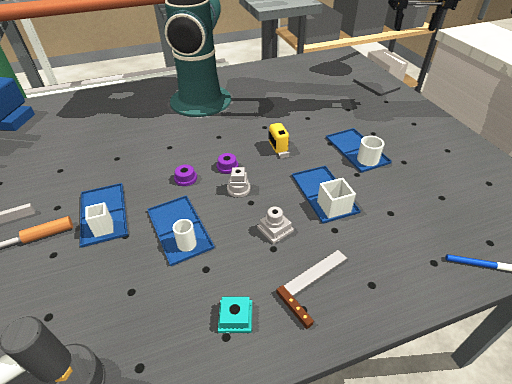

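The top view shows the trays by their tubes: round large (135,241), square large (200,203), round small (321,219), square small (375,262). The stacks are at (254,187) and (262,240). The look-alikes are purple at (259,273) and (301,275) and turquoise at (307,137). I'll measure these and crop the stacks.

```bash
cat > h.py <<'E'
import numpy as np, cv2
from bench import env
def cloud(n,d):
    c=env.camera_params(n); h,w=d.shape; f=h/2/np.tan(np.radians(c["fov_y"]/2))
    v,u=np.mgrid[:h,:w]; P=np.stack([(u-c["cx"])*d/f,-(v-c["cy"])*d/f,-d],-1)
    return P@c["pose"][:3,:3].T+c["pose"][:3,3]
def load(n,save=None):
    p,d=env.capture(n); 
    return p,d,cloud(n,d)
def rect(pts):
    (cx,cy),(a,b),t=cv2.minAreaRect(pts.astype(np.float32)); return np.round([cx,cy,a,b,t],1)
E
python3 - <<'E'
from h import *
T=np.load("top0.npz"); S=np.load("scene0.npz")
CT=cloud("top",T["d"]); CS=cloud("scene",S["d"])
print("table z top", np.median(CT[300:340,200:400,2]), np.median(CT[60:370:,60:480,2]), "scene",np.median(CS[270:300,200:210,2]))
for n,p,C in (("top",T["p"],CT),("scene",S["p"],CS)):
    hsv=cv2.cvtColor(p,cv2.COLOR_RGB2HSV)
    blue=((hsv[...,0]>100)&(hsv[...,0]<120)&(hsv[...,1]>150)&(C[...,2]<25)&(C[...,2]>-15)).astype(np.uint8)
    k,L,st,ce=cv2.connectedComponentsWithStats(blue)
    for i in range(1,k):
        if st[i,4]>300: print(n,"blue",ce[i].round(),st[i,4],rect(C[L==i][:,:2]), np.median(C[L==i][:,2]).round(1))
    for z0,z1 in ((52,80),(18,48)):
        m=((C[...,2]>z0)&(C[...,2]<z1)&(abs(C[...,1])<500)&(C[...,0]>300)&(C[...,0]<800)).astype(np.uint8)
        k,L,st,ce=cv2.connectedComponentsWithStats(m)
        for i in range(1,k):
            if st[i,4]>25: 
                q=C[L==i]; print(n,z0,ce[i].round(),st[i,4],rect(q[:,:2]),"z",np.percentile(q[:,2],[10,90]).round(1), "mid",((q.max(0)+q.min(0))/2).round(1))
a=cv2.resize(T["p"][160:260,225:300],None,fx=5,fy=5,interpolation=cv2.INTER_CUBIC)
b=cv2.resize(S["p"][150:250,210:310],None,fx=4.2,fy=5,interpolation=cv2.INTER_CUBIC)
cv2.imwrite("pics/crop1.png",np.hstack([a,b])[:,:,::-1])
E
```

```text
table z top -1.5115374687223948 -1.5467286892447873 scene 0.018106878913329183
top 52 [198. 183.] 153 [623.6 185.9  60.9  61.3  89.3] z [55.2 63.1] mid [623.4 185.9  59.3]
top 52 [254. 183.] 107 [638.   25.2  33.6  28.9   5.1] z [56. 61.] mid [638.   25.   57.3]
top 52 [322. 198.] 63 [ 610.8 -171.9   38.2   41.    49.5] z [55.4 61.9] mid [ 610.7 -171.9   59.4]
top 52 [129. 221.] 138 [494.7 363.1  58.1  58.1  69.3] z [54.9 63.1] mid [495.  363.3  59. ]
top 52 [261. 238.] 135 [481.   -9.7  31.4  31.4  68.9] z [55.8 61.4] mid [480.8  -9.2  57.9]
top 52 [380. 241.] 95 [ 500.3 -342.    41.8   40.2   88.4] z [54.4 62.3] mid [ 500.1 -342.3   58.4]
top 52 [198. 280.] 369 [351.  151.9  40.1  69.6  87.7] z [58.6 67.5] mid [351.  151.9  62.7]
top 18 [306. 141.] 102 [ 788.9 -116.5   51.8   22.2   86.6] z [24. 31.] mid [ 788.3 -116.9   26.5]
top 18 [396. 148.] 104 [ 789.8 -393.4   63.5   15.    83.9] z [22.6 47. ] mid [ 791.1 -394.    33.1]
top 18 [196. 179.] 73 [638.4 200.6  33.   66.6  45.1] z [20.5 44. ] mid [627.4 189.   32.9]
top 18 [203. 190.] 71 [608.6 170.5  42.1  82.8  44.5] z [20.5 44.7
[... 3092 characters left out ...]
 95. 212.] 77 [ 485.9 -350.3   15.2   31.    27.4] z [33.4 46.7] mid [ 490.8 -347.3   39.4]
scene 18 [101. 224.] 236 [ 512.2 -334.3   29.1   56.2   43.5] z [20.9 44.8] mid [ 503.2 -343.7   33. ]
scene 18 [275. 225.] 376 [641.7  24.1  52.1  51.6  16.9] z [22.3 41. ] mid [646.8  24.1  33. ]
scene 18 [ 47. 227.] 469 [ 474.9 -456.2   27.7   90.     7.8] z [20.3 30.3] mid [ 473.6 -455.3   25.3]
scene 18 [182. 228.] 95 [ 598.6 -173.3   31.2   11.8   88.4] z [27.4 46.1] mid [ 598.8 -173.5   34.8]
scene 18 [185. 240.] 182 [ 625.8 -174.2   40.8   18.6   87.6] z [20.7 45.6] mid [ 625.5 -173.8   33. ]
scene 18 [231. 300.] 191 [ 796.9 -118.7   50.5   21.    71. ] z [28.7 31.3] mid [ 789.5 -119.    29.9]
```

View pics/crop1.png

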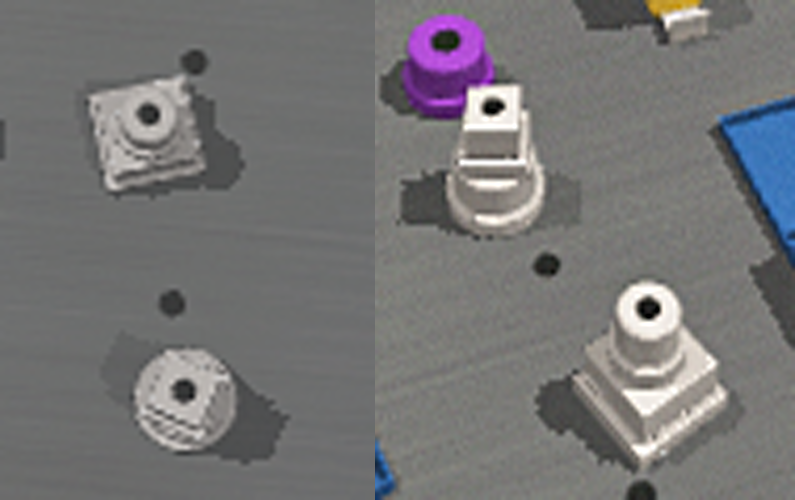

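The scene shows stack A, round small on square large, at about (640,24). Stack B, square small on round large, is at about (483,-11). The purple and turquoise parts are clearly the look-alikes. Next I'll rectify both views to get the yaws.

```bash
cat >> h.py <<'E'
def ortho(n,p,cx,cy,z,half=50,s=4):
    c=env.camera_params(n); f=p.shape[0]/2/np.tan(np.radians(c["fov_y"]/2))
    N=2*half*s; j,i=np.mgrid[:N,:N]   # up = +x, left = +y
    W=np.stack([cx+half-j/s,cy+half-i/s,np.full(j.shape,z)],-1)
    Q=(W-c["pose"][:3,3])@c["pose"][:3,:3]
    return cv2.remap(p,(c["cx"]+f*Q[...,0]/-Q[...,2]).astype(np.float32),(c["cy"]-f*Q[...,1]/-Q[...,2]).astype(np.float32),cv2.INTER_CUBIC)
E
python3 - <<'E'
from h import *
T=np.load("top0.npz")["p"]; S=np.load("scene0.npz")["p"]
r=[]
for n,p in (("top",T),("scene",S)):
    r.append(np.hstack([cv2.resize(ortho(n,p,482,-11,60,30,5),(380,300)) if 0 else ortho(n,p,482,-11,60,30,5),ortho(n,p,640,24,10,50,3)]))
cv2.imwrite("pics/orth.png",np.vstack(r)[:,:,::-1])
E
```

```text
(no output)
```

View pics/orth.png

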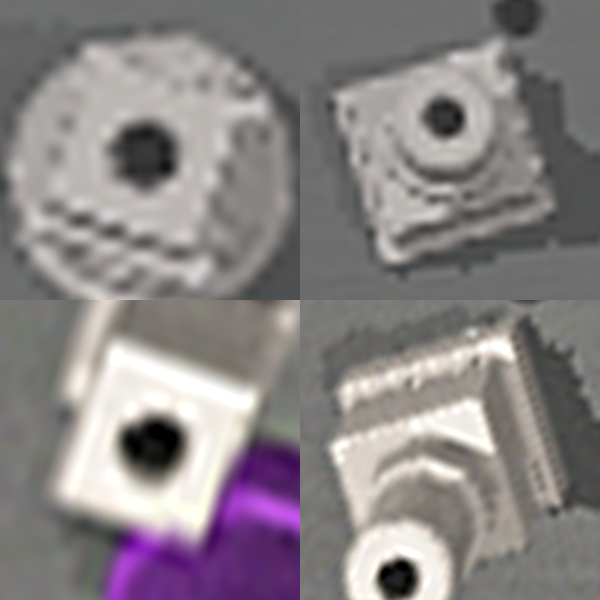

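Rectified views: the square small edges run from (115,345) to (255,400), giving yaw ≈ -20°, so the jaw goes at 70°. The square large yaw is ≈ 17°, so its jaw goes at 107°. I'll start with square small.

```bash
cat > plan.py <<'E'
import sys; from h import *
from scipy.spatial.transform import Rotation as Ro
s=env.read_state(); q=s["ee_rot"]; R=Ro.from_quat([q[1],q[2],q[3],q[0]]).as_matrix()
yaw=np.degrees(np.arctan2(R[1,1],R[0,1]))
print("t",round(s["clock"],2),"pos",s["position"].round(1),"jaw",round(yaw,1),"w",round(s["gripper_width"],1),"q6",s["qpos"][5].round(2),"F",s["wrist_force"].round(1))
for a in sys.argv[1:]:
    x,y,z,j=map(float,a.split(",")); c,n=np.cos(np.radians(j)),np.sin(np.radians(j))
    G=np.array([[-n if 0 else -n,c,0],[c,n,0],[0,0,-1.]]); D=R.T@G
    print(a,"->",Ro.from_matrix(D).as_rotvec().round(3),(R.T@(np.array([x,y,z])-s["position"])).round(1))
E
python3 plan.py 482.5,-10.5,110,70 482.5,-10.5,42,70
```

```text
t 0.1 pos [243.1 629.  237.5] jaw 68.9 w 88.3 q6 -0.04 F [ 0.1  0.1 -0.2]
482.5,-10.5,110,70 -> [-0.002 -0.    -0.02 ] [-453.9 -510.   128.5]
482.5,-10.5,42,70 -> [-0.002 -0.    -0.02 ] [-453.9 -509.8  196.5]
```

```bash
python3 -m pendant '[0,0,-0.02,-227,-255,50,1, 0,0,-0.02,-227,-255,50,1, 0,0,-0.02,-227,-255,50,1, 0,0,-0.02,-227,-255,50,1, 0,0,-0.02,-227,-255,50,1, 0,0,-0.02,-227,-255,50,1, 0,0,-0.02,-227,-255,50,1, 0,0,-0.02,-227,-255,50,1]'; python3 plan.py 482.5,-10.5,110,70
```

```text
clock: 0.9
position: [363.3, 305.0, 187.0]
ee_rot: [-0.001, 0.176, 0.984, -0.002]
wrist_force: [-0.2, 0.4, -0.2]
gripper_width: 88.2
t 0.9 pos [363.3 305.  187. ] jaw 69.7 w 88.2 q6 -0.57 F [-0.2  0.4 -0.2]
482.5,-10.5,110,70 -> [-0.004 -0.001 -0.005] [-221.2 -254.3   77.9]
```

```bash
python3 -m pendant '[0,0,0,-221,-254.5,77,1, 0,0,0,-221,-254.5,77,1, 0,0,0,-221,-254.5,77,1, 0,0,0,-221,-254.5,77,1, 0,0,0,-221,-254.5,77,1, 0,0,0,-221,-254.5,77,1, 0,0,0,-221,-254.5,77,1, 0,0,0,-221,-254.5,77,1]'; python3 -m pendant '[0,0,0,0,0,0,0.2, 0,0,0,0,0,0,0.2, 0,0,0,0,0,0,0.2]' ; python3 plan.py 482.5,-10.5,42,70
```

```text
clock: 1.7
position: [484.9, -8.3, 110.6]
ee_rot: [-0.0, 0.176, 0.984, -0.001]
wrist_force: [0.1, 1.3, 0.2]
gripper_width: 88.0
clock: 2.0
position: [483.7, -3.2, 112.0]
ee_rot: [0.0, 0.172, 0.985, 0.0]
wrist_force: [-0.4, -0.5, -0.1]
gripper_width: 65.8
t 2.0 pos [483.7  -3.2 112. ] jaw 70.1 w 65.8 q6 -1.28 F [-0.4 -0.5 -0.1]
482.5,-10.5,42,70 -> [0.    0.    0.002] [-1.3 -7.3 70. ]
```

```bash
python3 -m pendant '[0,0,0,-1,-7.3,45,0.2, 0,0,0,-1,-7.3,45,0.2, 0,0,0,-1,-7.3,45,0.2, 0,0,0,-1,-7.3,45,0.2, 0,0,0,-1,-7.3,45,0.2]' ; python3 plan.py 482.5,-10.5,42,70; python3 - <<'E'
from h import *
p,d,C=load("scene"); cv2.imwrite("pics/a1.png",cv2.resize(p[90:250,160:330],None,fx=4,fy=3.6,interpolation=cv2.INTER_CUBIC)[:,:,::-1])
E
```

```text
clock: 2.5
position: [483.8, -11.6, 68.5]
ee_rot: [0.002, 0.173, 0.985, 0.0]
wrist_force: [0.3, -0.4, -0.5]
gripper_width: 52.9
t 2.5 pos [483.8 -11.6  68.5] jaw 70.1 w 52.9 q6 -1.3 F [ 0.3 -0.4 -0.5]
482.5,-10.5,42,70 -> [0.001 0.003 0.001] [ 1.6  0.6 26.5]
```

View pics/a1.png

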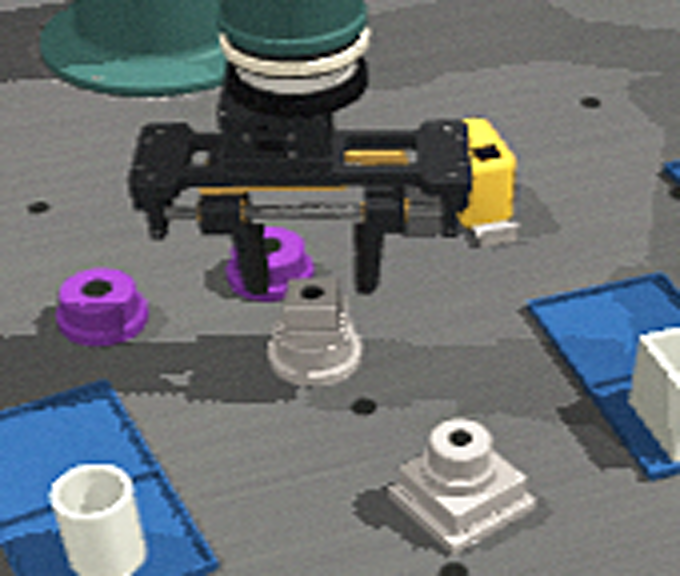

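The fingers straddle the small square at crop (312,295) evenly, so I'll go down and grip.

```bash
python3 -m pendant '[0,0,0,0.5,0.5,13,0.2, 0,0,0,0.5,0.5,26,0.2, 0,0,0,0.5,0.5,26,0.2, 0,0,0,0.5,0.5,26,0.2]'; python3 plan.py; python3 -m pendant '[0,0,0,0,0,0,-1, 0,0,0,0,0,0,-1, 0,0,0,0,0,0,-1, 0,0,0,0,0,0,-1, 0,0,0,0,0,0,-1]' ; python3 plan.py 482,-11,100,70
```

```text
clock: 2.95
position: [481.0, -11.3, 39.6]
ee_rot: [-0.001, 0.174, 0.985, -0.0]
wrist_force: [0.4, 0.5, 0.2]
gripper_width: 52.8
t 2.95 pos [481.  -11.3  39.6] jaw 70.0 w 52.8 q6 -1.3 F [0.4 0.5 0.2]
clock: 3.45
position: [482.4, -11.4, 41.1]
ee_rot: [0.0, 0.174, 0.985, 0.0]
wrist_force: [-0.5, 0.3, 0.6]
gripper_width: 31.3
t 3.45 pos [482.4 -11.4  41.1] jaw 70.0 w 31.3 q6 -1.3 F [-0.5  0.3  0.6]
482,-11,100,70 -> [0.    0.001 0.   ] [  0.4   0.3 -58.9]
```

```bash
python3 -m pendant '[0,0,0,0,0,-45,-1, 0,0,0,0,0,-60,-1, 0,0,0,0,0,-60,-1, 0,0,0,0,0,-60,-1]'; python3 plan.py 407.5,-342.5,90,89.8
```

```text
clock: 3.85
position: [481.4, -11.3, 100.1]
ee_rot: [-0.0, 0.174, 0.985, -0.0]
wrist_force: [0.3, 0.1, -2.8]
gripper_width: 31.7
t 3.85 pos [481.4 -11.3 100.1] jaw 70.0 w 31.7 q6 -1.3 F [ 0.3  0.1 -2.8]
407.5,-342.5,90,89.8 -> [-0.    -0.001 -0.345] [ -43.8 -336.5   10.1]
```

```bash
python3 -m pendant '[0,0,-0.345,-44,-336.5,5,-1, 0,0,-0.345,-44,-336.5,5,-1, 0,0,-0.345,-44,-336.5,5,-1, 0,0,-0.345,-44,-336.5,5,-1, 0,0,-0.345,-44,-336.5,5,-1, 0,0,-0.345,-44,-336.5,5,-1, 0,0,-0.345,-44,-336.5,5,-1, 0,0,-0.345,-44,-336.5,5,-1]'; python3 -m pendant '[0,0,0,0,0,0,-1, 0,0,0,0,0,0,-1]'; python3 plan.py 407.5,-342.5,13.5,89.8; sleep 0.1;  python3 plan.py 407.5,-342.5,13.5,89.8
```

```text
clock: 4.65
position: [406.2, -347.1, 93.9]
ee_rot: [-0.001, 0.004, 1.0, -0.0]
wrist_force: [1.0, 0.0, -2.2]
gripper_width: 31.5
clock: 4.85
position: [407.3, -340.8, 93.9]
ee_rot: [-0.001, 0.002, 1.0, 0.002]
wrist_force: [0.2, 0.5, -1.8]
gripper_width: 31.7
t 4.85 pos [ 407.3 -340.8   93.9] jaw 89.8 w 31.7 q6 -2.31 F [ 0.2  0.5 -1.8]
407.5,-342.5,13.5,89.8 -> [ 0.003 -0.003 -0.   ] [-0.4 -2.  80.4]
t 4.85 pos [ 407.3 -340.8   93.9] jaw 89.8 w 31.7 q6 -2.31 F [ 0.2  0.5 -1.8]
407.5,-342.5,13.5,89.8 -> [ 0.003 -0.003 -0.   ] [-0.4 -2.  80.4]
```

```bash
python3 -m pendant '[0,0,0,0,-2,40,-1, 0,0,0,0,-2,66,-1, 0,0,0,0,-2,74,-1, 0,0,0,0,-2,74,-1, 0,0,0,0,-2,74,-1]'; python3 plan.py; python3 -m pendant '[0,0,0,0,0,3,-1, 0,0,0,0,0,5,-1, 0,0,0,0,0,5,-1, 0,0,0,0,0,5,-1]'; python3 plan.py 407.5,-342.5,13.1,89.8
```

```text
clock: 5.35
position: [409.2, -344.3, 22.5]
ee_rot: [0.0, 0.001, 1.0, -0.0]
wrist_force: [-0.3, -0.4, -2.4]
gripper_width: 31.4
t 5.35 pos [ 409.2 -344.3   22.5] jaw 89.9 w 31.4 q6 -2.31 F [-0.3 -0.4 -2.4]
clock: 5.75
position: [408.5, -344.9, 17.1]
ee_rot: [0.0, 0.002, 1.0, -0.0]
wrist_force: [-0.1, -0.7, -1.8]
gripper_width: 31.7
t 5.75 pos [ 408.5 -344.9   17.1] jaw 89.8 w 31.7 q6 -2.31 F [-0.1 -0.7 -1.8]
407.5,-342.5,13.1,89.8 -> [-0.     0.    -0.001] [1.  2.4 4. ]
```

```bash
python3 -m pendant '[0,0,0,0,1.5,1,-1, 0,0,0,0,1.5,2,-1, 0,0,0,0,1.5,2,-1]'; python3 -m pendant '[0,0,0,0,0,1,-1, 0,0,0,0,0,1,-1]'; python3 -m pendant '[0,0,0,0,0,1,-1, 0,0,0,0,0,1,-1]'
```

```text
clock: 6.05
position: [408.2, -343.0, 14.5]
ee_rot: [-0.0, 0.002, 1.0, 0.0]
wrist_force: [-0.4, -0.0, -2.7]
gripper_width: 31.8
clock: 6.25
position: [408.2, -343.0, 13.5]
ee_rot: [-0.0, 0.002, 1.0, 0.0]
wrist_force: [-0.3, 0.1, -2.1]
gripper_width: 32.1
clock: 6.45
position: [408.4, -343.2, 13.1]
ee_rot: [-0.0, 0.002, 1.0, -0.0]
wrist_force: [-1.2, -0.0, 1.7]
gripper_width: 31.8
```

```bash
python3 -m pendant '[0,0,0,0,0,0,0.1, 0,0,0,0,0,0,0.1, 0,0,0,0,0,0,0.1]'; python3 -m pendant '[0,0,0,0,0,-15,0.1, 0,0,0,0,0,-50,0.1, 0,0,0,0,0,-90,0.4, 0,0,0,0,0,-90,0.4, 0,0,0,0,0,-90,0.4]'; python3 plan.py 483.5,-11.5,80,90
```

```text
clock: 6.75
position: [408.7, -343.4, 12.9]
ee_rot: [0.0, 0.002, 1.0, -0.0]
wrist_force: [0.5, -0.1, -0.0]
gripper_width: 48.4
clock: 7.25
position: [409.5, -344.2, 105.2]
ee_rot: [0.002, 0.002, 1.0, -0.002]
wrist_force: [-0.6, -0.2, -0.9]
gripper_width: 61.8
t 7.25 pos [ 409.5 -344.2  105.2] jaw 89.8 w 61.8 q6 -2.31 F [-0.6 -0.2 -0.9]
483.5,-11.5,80,90 -> [-0.003  0.003 -0.004] [-72.6 333.   24.4]
```

```bash
cat > m.py <<'E'
import sys; from h import *
# x,y,z0,z1 : points near (x,y) between heights, both cameras
I={n:load(n) for n in ("top","scene")}
for a in sys.argv[1:]:
    x,y,z0,z1=map(float,a.split(","))
    for n in I:
        C=I[n][2]; k=(np.hypot(C[...,0]-x,C[...,1]-y)<48)&(C[...,2]>z0)&(C[...,2]<z1); q=C[k]
        if len(q)>10: print(a,n,len(q),rect(q[:,:2]),"mid",((q.max(0)+q.min(0))/2)[:2].round(1),"z95",np.percentile(q[:,2],95).round(1))
np.save("last.npy",np.stack([I["top"][0],I["scene"][0]]))
E
python3 m.py 483,-11,24,40 408,-343,24,45
```

```text
483,-11,24,40 top 230 [481.3 -12.1  46.4  45.9   5.3] mid [481.6 -11.7] z95 31.9
483,-11,24,40 scene 230 [484.9 -14.2  47.8  46.8  71.9] mid [484.8 -13.5] z95 31.4
408,-343,24,45 scene 157 [ 409.4 -342.7   31.9   33.4   87.9] mid [ 409.4 -343.2] z95 33.5
```

```bash
python3 -m pendant '[0,0,0,-73,332,15,0.6, 0,0,0,-73,332,15,0.6, 0,0,0,-73,332,15,0.6, 0,0,0,-73,332,15,0.6, 0,0,0,-73,332,15,0.6, 0,0,0,-73,332,15,0.6, 0,0,0,-73,332,15,0.6, 0,0,0,-73,332,15,0.6]';python3 -m pendant '[0,0,0,0,0,0,0.6, 0,0,0,0,0,0,0.6]'; python3 plan.py 483.3,-12.6,11.2,90
```

```text
clock: 8.15
position: [481.6, -7.3, 86.0]
ee_rot: [-0.002, -0.001, 1.0, 0.001]
wrist_force: [-1.3, -0.6, -0.1]
gripper_width: 70.6
clock: 8.35
position: [481.6, -12.2, 86.8]
ee_rot: [-0.001, 0.002, 1.0, -0.0]
wrist_force: [0.6, -0.7, -0.0]
gripper_width: 70.4
t 8.35 pos [481.6 -12.2  86.8] jaw 89.8 w 70.4 q6 -1.64 F [ 0.6 -0.7 -0. ]
483.3,-12.6,11.2,90 -> [-0.    -0.002 -0.004] [-1.8 -0.4 75.6]
```

```bash
python3 -m pendant '[0,0,0,-1.5,0,40,0.6, 0,0,0,-1.5,0,65,0.6, 0,0,0,-1.5,0,72,0.6, 0,0,0,-1.5,0,72,0.6, 0,0,0,-1.5,0,72,0.6]'; python3 plan.py 483.3,-12.6,11.2,90
```

```text
clock: 8.85
position: [484.8, -12.3, 16.5]
ee_rot: [0.001, 0.003, 1.0, -0.0]
wrist_force: [-0.2, 0.3, -0.6]
gripper_width: 70.2
t 8.85 pos [484.8 -12.3  16.5] jaw 89.7 w 70.2 q6 -1.64 F [-0.2  0.3 -0.6]
483.3,-12.6,11.2,90 -> [-0.     0.001 -0.005] [ 1.5 -0.3  5.3]
```

```bash
python3 -m pendant '[0,0,0,1,0,3,0.6, 0,0,0,1,0,5,0.6, 0,0,0,1,0,5,0.6, 0,0,0,1,0,5,0.6]';  python3 -m pendant '[0,0,0,0,0,0,-1, 0,0,0,0,0,0,-1, 0,0,0,0,0,0,-1, 0,0,0,0,0,0,-1, 0,0,0,0,0,0,-1]' ;python3 -m pendant '[0,0,0,0,0,-45,-1, 0,0,0,0,0,-85,-1, 0,0,0,0,0,-90,-1, 0,0,0,0,0,-90,-1, 0,0,0,0,0,-90,-1]'; python3 plan.py 399.5,355.5,100,93.9 
```

```text
clock: 9.25
position: [483.4, -11.4, 11.1]
ee_rot: [0.0, 0.002, 1.0, -0.0]
wrist_force: [-0.5, 0.2, -0.5]
gripper_width: 70.3
clock: 9.75
position: [483.2, -11.5, 10.8]
ee_rot: [0.0, 0.002, 1.0, -0.0]
wrist_force: [-0.1, -1.6, 0.3]
gripper_width: 49.3
clock: 10.25
position: [481.1, -11.2, 98.5]
ee_rot: [-0.002, 0.002, 1.0, 0.0]
wrist_force: [0.4, -0.1, -5.2]
gripper_width: 49.3
t 10.25 pos [481.1 -11.2  98.5] jaw 89.8 w 49.3 q6 -1.64 F [ 0.4 -0.1 -5.2]
399.5,355.5,100,93.9 -> [ 0.001 -0.004 -0.072] [ 83.  366.4  -1. ]
```

```bash
python3 -m pendant '[0,0,-0.072,83,366,-5,-1, 0,0,-0.072,83,366,-5,-1, 0,0,-0.072,83,366,-5,-1, 0,0,-0.072,83,366,-5,-1, 0,0,-0.072,83,366,-5,-1, 0,0,-0.072,83,366,-5,-1, 0,0,-0.072,83,366,-5,-1, 0,0,-0.072,83,366,-5,-1]';python3 -m pendant '[0,0,0,0,0,0,-1, 0,0,0,0,0,0,-1, 0,0,0,0,0,0,-1]'; python3 plan.py 400,355.5,20,93.9 
```

```text
clock: 11.05
position: [398.7, 357.3, 102.8]
ee_rot: [-0.002, -0.035, 0.999, -0.001]
wrist_force: [-0.1, -0.2, -4.4]
gripper_width: 48.9
clock: 11.35
position: [400.4, 353.1, 103.7]
ee_rot: [-0.002, -0.034, 0.999, -0.001]
wrist_force: [-0.3, -0.6, -5.0]
gripper_width: 48.8
t 11.35 pos [400.4 353.1 103.7] jaw 93.9 w 48.8 q6 -0.96 F [-0.3 -0.6 -5. ]
400,355.5,20,93.9 -> [-0.003 -0.003 -0.   ] [ 0.   2.6 83.7]
```

```bash
python3 -m pendant '[0,0,0,0,2.5,45,-1, 0,0,0,0,2.5,73,-1, 0,0,0,0,2.5,83,-1, 0,0,0,0,2.5,83,-1, 0,0,0,0,2.5,83,-1]'; python3 -m pendant '[0,0,0,0,0,2,-1, 0,0,0,0,0,3,-1, 0,0,0,0,0,3,-1]'; python3 plan.py 400,355.5,12.8,93.9
```

```text
clock: 11.85
position: [402.3, 357.3, 23.6]
ee_rot: [0.001, -0.034, 0.999, 0.0]
wrist_force: [-0.1, -0.3, -5.2]
gripper_width: 48.9
clock: 12.15
position: [401.9, 357.9, 20.7]
ee_rot: [0.001, -0.034, 0.999, 0.001]
wrist_force: [0.0, 0.3, -4.2]
gripper_width: 49.0
t 12.15 pos [401.9 357.9  20.7] jaw 93.9 w 49.0 q6 -0.96 F [ 0.   0.3 -4.2]
400,355.5,12.8,93.9 -> [0.001 0.001 0.   ] [ 2.1 -2.3  7.9]
```

```bash
python3 -m pendant '[0,0,0,1,-1.5,2.5,-1, 0,0,0,1.5,-2,5,-1, 0,0,0,1.5,-2,5,-1, 0,0,0,1.5,-2,5,-1]'; python3 -m pendant '[0,0,0,0,0,1,-1, 0,0,0,0,0,1,-1]';python3 -m pendant '[0,0,0,0,0,1,-1, 0,0,0,0,0,1,-1]'
```

```text
clock: 12.55
position: [399.8, 355.2, 14.5]
ee_rot: [-0.0, -0.034, 0.999, -0.0]
wrist_force: [-0.3, 0.1, -5.5]
gripper_width: 48.9
clock: 12.75
position: [399.9, 355.3, 13.6]
ee_rot: [-0.0, -0.034, 0.999, -0.0]
wrist_force: [0.0, 0.2, -4.6]
gripper_width: 49.1
clock: 12.95
position: [400.1, 355.4, 12.8]
ee_rot: [0.0, -0.034, 0.999, 0.0]
wrist_force: [-0.0, 0.3, -4.0]
gripper_width: 48.8
```

```bash
python3 -m pendant '[0,0,0,0,0,0.7,-1, 0,0,0,0,0,0.7,-1]'
```

```text
clock: 13.15
position: [400.1, 355.4, 12.8]
ee_rot: [0.0, -0.034, 0.999, 0.0]
wrist_force: [-2.1, -1.6, 4.7]
gripper_width: 49.1
```

```bash
python3 -m pendant '[0,0,0,0,0,0,0.5, 0,0,0,0,0,0,0.5, 0,0,0,0,0,0,0.5]'; python3 -m pendant '[0,0,0,0,0,-15,0.5, 0,0,0,0,0,-55,0.5, 0,0,0,0,0,-100,0.2, 0,0,0,0,0,-110,0.2, 0,0,0,0,0,-110,0.2]'; python3 m.py 400,355.5,24,45; python3 plan.py 639.5,23.5,105,107
```

```text
clock: 13.45
position: [400.4, 355.7, 12.2]
ee_rot: [0.0, -0.034, 0.999, 0.0]
wrist_force: [-0.0, 0.2, -0.2]
gripper_width: 66.3
clock: 13.95
position: [401.9, 356.9, 125.7]
ee_rot: [0.003, -0.034, 0.999, 0.002]
wrist_force: [0.4, 0.7, -0.3]
gripper_width: 53.0
400,355.5,24,45 scene 165 [401.3 354.6  48.1  49.8  32.7] mid [401.2 354.5] z95 33.1
t 14.05 pos [399.6 355.  121.7] jaw 93.9 w 52.8 q6 -0.96 F [ 0.6 -0.6 -0.6]
639.5,23.5,105,107 -> [-0.    -0.    -0.229] [-216.8 -347.    16.7]
```

```bash
python3 -m pendant '[0,0,-0.229,-217,-347,10,0.2, 0,0,-0.229,-217,-347,10,0.2, 0,0,-0.229,-217,-347,10,0.2, 0,0,-0.229,-217,-347,10,0.2, 0,0,-0.229,-217,-347,10,0.2, 0,0,-0.229,-217,-347,10,0.2, 0,0,-0.229,-217,-347,10,0.2, 0,0,-0.229,-217,-347,10,0.2]'; python3 plan.py 639.5,23.5,105,107 ; python3 -m pendant '[0,0,0,0,0,0,0.2, 0,0,0,0,0,0,0.2]'; python3 plan.py 639.5,23.5,105,107
```

```text
clock: 14.85
position: [630.7, 33.5, 109.3]
ee_rot: [-0.002, -0.148, 0.989, 0.0]
wrist_force: [1.0, -0.1, 0.1]
gripper_width: 53.0
t 14.85 pos [630.7  33.5 109.3] jaw 107.0 w 53.0 q6 -1.85 F [ 1.  -0.1  0.1]
639.5,23.5,105,107 -> [ 0.001 -0.005  0.   ] [ -5.5 -12.2   4.2]
clock: 15.05
position: [630.3, 34.3, 109.5]
ee_rot: [-0.002, -0.147, 0.989, 0.001]
wrist_force: [0.1, 0.0, -0.2]
gripper_width: 53.1
t 15.05 pos [630.3  34.3 109.5] jaw 106.9 w 53.1 q6 -1.85 F [ 0.1  0.  -0.2]
639.5,23.5,105,107 -> [ 0.002 -0.005 -0.002] [ -5.7 -13.    4.4]
```

```bash
python3 -m pendant '[0,0,0,-5.7,-13,20,0.2, 0,0,0,-5.7,-13,38,0.2, 0,0,0,-5.7,-13,38,0.2, 0,0,0,-5.7,-13,38,0.2]'; python3 plan.py 639.5,23.5,42,107; python3 - <<'E'
from h import *
p,d,C=load("scene"); cv2.imwrite("pics/a2.png",cv2.resize(p[120:260,200:340],None,fx=4,fy=4,interpolation=cv2.INTER_CUBIC)[:,:,::-1])
E
```

```text
clock: 15.45
position: [639.1, 26.1, 73.1]
ee_rot: [-0.002, -0.149, 0.989, 0.0]
wrist_force: [0.1, 0.2, 0.7]
gripper_width: 53.1
t 15.45 pos [639.1  26.1  73.1] jaw 107.1 w 53.1 q6 -1.87 F [0.1 0.2 0.7]
639.5,23.5,42,107 -> [ 0.001 -0.003  0.002] [ 0.2 -2.6 31.1]
```

View pics/a2.png

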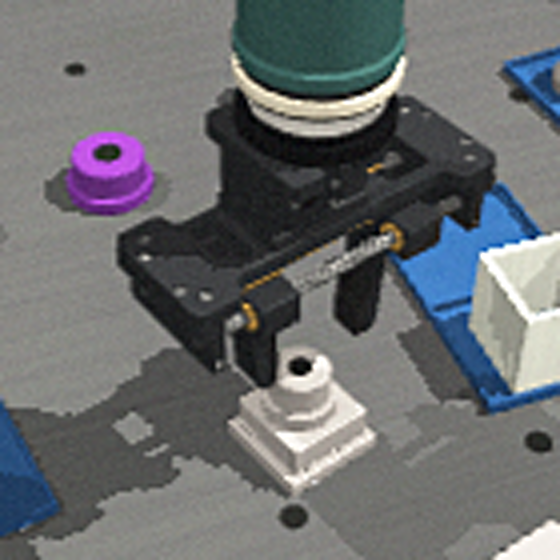

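The fingers straddle the small round at crop (302,370). Continuing down with a 2 mm correction.

```bash
python3 -m pendant '[0,0,0,0,-2.2,14,0.2, 0,0,0,0,-2.2,28,0.2, 0,0,0,0,-2.2,28,0.2, 0,0,0,0,-2.2,28,0.2]'; python3 plan.py 639.5,23.5,41.2,107;  python3 -m pendant '[0,0,0,0,0,0,0.2, 0,0,0,0,0,0,0.2]'; python3 plan.py 639.5,23.5,41.2,107
```

```text
clock: 15.9
position: [640.8, 22.6, 45.3]
ee_rot: [-0.001, -0.148, 0.989, 0.0]
wrist_force: [-0.2, 0.4, 0.4]
gripper_width: 52.4
t 15.9 pos [640.8  22.6  45.3] jaw 107.0 w 52.4 q6 -1.87 F [-0.2  0.4  0.4]
639.5,23.5,41.2,107 -> [ 0.001 -0.002  0.   ] [1.  1.2 4.1]
clock: 16.1
position: [642.1, 22.5, 46.9]
ee_rot: [0.0, -0.148, 0.989, -0.0]
wrist_force: [0.2, -0.3, -0.2]
gripper_width: 52.9
t 16.1 pos [642.1  22.5  46.9] jaw 107.0 w 52.9 q6 -1.87 F [ 0.2 -0.3 -0.2]
639.5,23.5,41.2,107 -> [-0.     0.001  0.   ] [2.2 1.7 5.7]
```

```bash
python3 -m pendant '[0,0,0,2,1.2,3,0.2, 0,0,0,2,1.2,5,0.2, 0,0,0,2,1.2,5,0.2, 0,0,0,2,1.2,5,0.2]'; python3 -m pendant '[0,0,0,0,0,0,-1, 0,0,0,0,0,0,-1, 0,0,0,0,0,0,-1, 0,0,0,0,0,0,-1, 0,0,0,0,0,0,-1]'; python3 -m pendant '[0,0,0,0,0,-20,-1, 0,0,0,0,0,-60,-1, 0,0,0,0,0,-70,-1, 0,0,0,0,0,-70,-1, 0,0,0,0,0,-70,-1]'; python3 plan.py 518.5,-186.5,105,98.1
```

```text
clock: 16.5
position: [639.3, 23.2, 41.3]
ee_rot: [-0.0, -0.148, 0.989, 0.0]
wrist_force: [-0.7, -0.6, 0.1]
gripper_width: 52.9
clock: 17.0
position: [639.5, 23.1, 41.4]
ee_rot: [0.0, -0.148, 0.989, -0.0]
wrist_force: [0.3, -0.4, -0.1]
gripper_width: 33.3
clock: 17.5
position: [638.6, 23.2, 110.1]
ee_rot: [-0.001, -0.148, 0.989, 0.0]
wrist_force: [-1.5, 0.1, -2.4]
gripper_width: 33.1
t 17.5 pos [638.6  23.2 110.1] jaw 107.0 w 33.1 q6 -1.87 F [-1.5  0.1 -2.4]
518.5,-186.5,105,98.1 -> [ 0.    -0.001  0.156] [ 176.2 -165.3    5.3]
```

```bash
python3 -m pendant '[0,0,0.156,176,-165,0,-1, 0,0,0.156,176,-165,0,-1, 0,0,0.156,176,-165,0,-1, 0,0,0.156,176,-165,0,-1, 0,0,0.156,176,-165,0,-1, 0,0,0.156,176,-165,0,-1, 0,0,0.156,176,-165,0,-1, 0,0,0.156,176,-165,0,-1]'; python3 -m pendant '[0,0,0,0,0,0,-1]';  python3 plan.py 518,-186.5,20,98.1; python3 m.py 640,25,24,40
```

```text
clock: 18.3
position: [519.0, -185.3, 110.0]
ee_rot: [-0.001, -0.071, 0.998, 0.001]
wrist_force: [0.1, 0.4, -2.7]
gripper_width: 32.9
clock: 18.4
position: [519.6, -184.9, 110.6]
ee_rot: [-0.0, -0.071, 0.997, 0.0]
wrist_force: [0.2, 0.4, -3.0]
gripper_width: 33.0
t 18.4 pos [ 519.6 -184.9  110.6] jaw 98.2 w 33.0 q6 -2.1 F [ 0.2  0.4 -3. ]
518,-186.5,20,98.1 -> [ 0.001 -0.001  0.001] [ 1.8 -1.4 90.6]
640,25,24,40 top 284 [639.5  26.2  51.7  50.9  17.3] mid [639.6  27.1] z95 31.6
640,25,24,40 scene 437 [641.5  24.1  52.8  52.1  17.4] mid [641.6  23.8] z95 31.6
```

```bash
python3 -m pendant '[0,0,0,1.5,-1.5,45,-1, 0,0,0,1.5,-1.5,80,-1, 0,0,0,1.5,-1.5,90,-1, 0,0,0,1.5,-1.5,90,-1, 0,0,0,1.5,-1.5,90,-1, 0,0,0,1.5,-1.5,90,-1]'; python3 -m pendant '[0,0,0,0,0,0,-1]';  python3 plan.py 518,-186.5,15.5,98.1
```

```text
clock: 19.1
position: [520.2, -188.5, 23.6]
ee_rot: [0.002, -0.071, 0.997, -0.001]
wrist_force: [0.5, -0.6, -2.5]
gripper_width: 33.4
clock: 19.2
position: [519.8, -188.5, 23.4]
ee_rot: [0.002, -0.071, 0.998, -0.001]
wrist_force: [-0.5, -0.2, -2.5]
gripper_width: 33.1
t 19.2 pos [ 519.8 -188.5   23.4] jaw 98.1 w 33.1 q6 -2.1 F [-0.5 -0.2 -2.5]
518,-186.5,15.5,98.1 -> [-0.002  0.003 -0.   ] [1.6 2.2 7.9]
```

```bash
python3 -m pendant '[0,0,0,1,1,3,-1, 0,0,0,1,2,7,-1, 0,0,0,1,2,7,-1, 0,0,0,1,2,7,-1, 0,0,0,1,2,7,-1]'; python3 -m pendant '[0,0,0,0,0,1,-1, 0,0,0,0,0,1,-1]'; python3 -m pendant '[0,0,0,0,0,0.7,-1, 0,0,0,0,0,0.7,-1]'
```

```text
clock: 19.7
position: [516.8, -186.0, 14.3]
ee_rot: [-0.0, -0.071, 0.998, 0.0]
wrist_force: [-0.4, 0.4, -3.0]
gripper_width: 32.8
clock: 19.9
position: [517.1, -186.1, 13.5]
ee_rot: [0.0, -0.071, 0.998, -0.0]
wrist_force: [-0.0, -0.4, -2.0]
gripper_width: 33.0
clock: 20.1
position: [517.1, -186.1, 13.4]
ee_rot: [0.0, -0.071, 0.998, -0.0]
wrist_force: [-1.2, 1.2, 4.5]
gripper_width: 33.0
```

Contact, so I'll release, lift and return for the last one.

```bash
python3 -m pendant '[0,0,0,0,0,0,0.1, 0,0,0,0,0,0,0.1, 0,0,0,0,0,0,0.1]'; python3 -m pendant '[0,0,0,0,0,-15,0.1, 0,0,0,0,0,-55,0.1, 0,0,0,0,0,-80,0.6, 0,0,0,0,0,-80,0.6, 0,0,0,0,0,-80,0.6]'; python3 plan.py 640.5,25.2,85,107.3
```

```text
clock: 20.4
position: [517.1, -186.1, 12.7]
ee_rot: [0.0, -0.071, 0.998, -0.0]
wrist_force: [0.5, 0.6, -0.5]
gripper_width: 48.6
clock: 20.9
position: [517.6, -186.3, 94.1]
ee_rot: [0.001, -0.071, 0.998, -0.001]
wrist_force: [-0.4, 0.3, 0.0]
gripper_width: 69.5
t 20.9 pos [ 517.6 -186.3   94.1] jaw 98.1 w 69.5 q6 -2.1 F [-0.4  0.3  0. ]
640.5,25.2,85,107.3 -> [-0.002  0.002 -0.161] [-151.4  192.1    9.2]
```

```bash
python3 -m pendant '[0,0,-0.161,-151.5,192,5,0.6, 0,0,-0.161,-151.5,192,5,0.6, 0,0,-0.161,-151.5,192,5,0.6, 0,0,-0.161,-151.5,192,5,0.6, 0,0,-0.161,-151.5,192,5,0.6, 0,0,-0.161,-151.5,192,5,0.6, 0,0,-0.161,-151.5,192,5,0.6, 0,0,-0.161,-151.5,192,5,0.6]'; python3 -m pendant '[0,0,0,0,0,0,0.6, 0,0,0,0,0,0,0.6]';  python3 plan.py 640.5,25.2,20,107.3; python3 m.py 518,-187,24,45
```

```text
clock: 21.7
position: [638.2, 24.6, 86.2]
ee_rot: [-0.002, -0.15, 0.989, 0.0]
wrist_force: [-1.0, 0.2, 0.3]
gripper_width: 70.5
clock: 21.9
position: [639.1, 24.0, 87.5]
ee_rot: [-0.0, -0.15, 0.989, -0.0]
wrist_force: [0.3, 0.6, -0.1]
gripper_width: 70.2
t 21.9 pos [639.1  24.   87.5] jaw 107.2 w 70.2 q6 -1.87 F [ 0.3  0.6 -0.1]
640.5,25.2,20,107.3 -> [ 0.    -0.001 -0.002] [-1.7  0.7 67.5]
518,-187,24,45 top 112 [ 515.3 -184.1   32.4   31.9    1.5] mid [ 515.3 -184. ] z95 33.1
518,-187,24,45 scene 147 [ 518.3 -187.4   33.1   31.7   36.7] mid [ 518.  -186.5] z95 33.5
```

```bash
python3 -m pendant '[0,0,0,-1.5,0.7,40,0.6, 0,0,0,-1.5,0.7,62,0.6, 0,0,0,-1.5,0.7,67,0.6, 0,0,0,-1.5,0.7,67,0.6, 0,0,0,-1.5,0.7,67,0.6, 0,0,0,-1.5,0.7,67,0.6]'; python3 plan.py 640.5,25.2,11.2,107.3
```

```text
clock: 22.6
position: [642.6, 26.4, 22.6]
ee_rot: [0.002, -0.15, 0.989, -0.0]
wrist_force: [0.3, -0.2, 0.9]
gripper_width: 71.0
t 22.6 pos [642.6  26.4  22.6] jaw 107.3 w 71.0 q6 -1.87 F [ 0.3 -0.2  0.9]
640.5,25.2,11.2,107.3 -> [-0.001  0.003  0.   ] [ 2.4 -0.5 11.4]
```

```bash
python3 -m pendant '[0,0,0,1,-0.5,6,0.6, 0,0,0,1.5,-0.5,9.5,0.6, 0,0,0,1.5,-0.5,9.5,0.6, 0,0,0,1.5,-0.5,9.5,0.6, 0,0,0,1.5,-0.5,9.5,0.6]'; python3 plan.py 640.5,25.2,11.2,107.3
```

```text
clock: 23.1
position: [639.8, 25.6, 11.2]
ee_rot: [-0.0, -0.151, 0.989, 0.0]
wrist_force: [1.0, -0.4, 0.3]
gripper_width: 70.6
t 23.1 pos [639.8  25.6  11.2] jaw 107.3 w 70.6 q6 -1.87 F [ 1.  -0.4  0.3]
640.5,25.2,11.2,107.3 -> [ 0. -0.  0.] [-0.5 -0.6 -0. ]
```

```bash
python3 -m pendant '[0,0,0,0,0,0,-1, 0,0,0,0,0,0,-1, 0,0,0,0,0,0,-1, 0,0,0,0,0,0,-1, 0,0,0,0,0,0,-1]'; python3 -m pendant '[0,0,0,0,0,-30,-1, 0,0,0,0,0,-75,-1, 0,0,0,0,0,-90,-1, 0,0,0,0,0,-90,-1, 0,0,0,0,0,-90,-1]'; python3 plan.py 529.5,185,100,89.2
```

```text
clock: 23.6
position: [640.0, 25.3, 11.3]
ee_rot: [0.0, -0.151, 0.989, -0.0]
wrist_force: [0.5, -2.1, -0.2]
gripper_width: 50.9
clock: 24.1
position: [638.4, 25.7, 99.3]
ee_rot: [-0.001, -0.151, 0.989, 0.0]
wrist_force: [-0.1, -0.2, -7.9]
gripper_width: 50.5
t 24.1 pos [638.4  25.7  99.3] jaw 107.3 w 50.5 q6 -1.87 F [-0.1 -0.2 -7.9]
529.5,185,100,89.2 -> [ 0.001 -0.003  0.316] [ 56.5 184.5  -0.4]
```

```bash
python3 -m pendant '[0,0,0.316,56.5,184.5,-3,-1, 0,0,0.316,56.5,184.5,-3,-1, 0,0,0.316,56.5,184.5,-3,-1, 0,0,0.316,56.5,184.5,-3,-1, 0,0,0.316,56.5,184.5,-3,-1, 0,0,0.316,56.5,184.5,-3,-1, 0,0,0.316,56.5,184.5,-3,-1]'; python3 -m pendant '[0,0,0,0,0,0,-1, 0,0,0,0,0,0,-1]'; python3 plan.py 529.5,185,20,89.2
```

```text
clock: 24.8
position: [530.2, 184.1, 102.4]
ee_rot: [-0.001, 0.007, 1.0, -0.001]
wrist_force: [0.6, 0.1, -6.6]
gripper_width: 50.5
clock: 25.0
position: [531.4, 183.9, 103.7]
ee_rot: [-0.0, 0.008, 1.0, -0.0]
wrist_force: [0.5, -0.3, -7.5]
gripper_width: 50.7
t 25.0 pos [531.4 183.9 103.7] jaw 89.1 w 50.7 q6 -1.27 F [ 0.5 -0.3 -7.5]
529.5,185,20,89.2 -> [-0.    -0.    -0.002] [ 1.9  1.1 83.7]
```

```bash
python3 -m pendant '[0,0,0,1.9,1,45,-1, 0,0,0,1.9,1,74,-1, 0,0,0,1.9,1,83,-1, 0,0,0,1.9,1,83,-1, 0,0,0,1.9,1,83,-1, 0,0,0,1.9,1,83,-1]'; python3 -m pendant '[0,0,0,0,0,0,-1]';  python3 plan.py 529.5,185,15,89.2
```

```text
clock: 25.6
position: [531.3, 186.4, 23.3]
ee_rot: [0.002, 0.007, 1.0, 0.001]
wrist_force: [1.0, -0.1, -5.7]
gripper_width: 50.9
clock: 25.7
position: [530.8, 186.4, 23.1]
ee_rot: [0.002, 0.007, 1.0, 0.001]
wrist_force: [0.0, -0.8, -7.3]
gripper_width: 50.8
t 25.7 pos [530.8 186.4  23.1] jaw 89.2 w 50.8 q6 -1.26 F [ 0.  -0.8 -7.3]
529.5,185,15,89.2 -> [0.001 0.004 0.   ] [ 1.3 -1.4  8.1]
```

```bash
python3 -m pendant '[0,0,0,0.5,-1,3,-1, 0,0,0,0.5,-1,7,-1, 0,0,0,0.5,-1,7,-1, 0,0,0,0.5,-1,7,-1, 0,0,0,0.5,-1,7,-1]'; python3 -m pendant '[0,0,0,0,0,1,-1, 0,0,0,0,0,1,-1]'; python3 -m pendant '[0,0,0,0,0,0.7,-1, 0,0,0,0,0,0.7,-1]'
```

```text
clock: 26.2
position: [528.5, 185.0, 14.1]
ee_rot: [-0.0, 0.007, 1.0, -0.0]
wrist_force: [-1.0, -0.8, -7.4]
gripper_width: 50.7
clock: 26.4
position: [528.7, 185.1, 13.3]
ee_rot: [0.0, 0.007, 1.0, 0.0]
wrist_force: [0.5, -0.3, -6.3]
gripper_width: 50.9
clock: 26.6
position: [528.8, 185.1, 13.2]
ee_rot: [0.0, 0.007, 1.0, 0.0]
wrist_force: [-2.6, 0.3, 1.1]
gripper_width: 50.4
```

```bash
python3 -m pendant '[0,0,0,0,0,0,0.5, 0,0,0,0,0,0,0.5, 0,0,0,0,0,0,0.5]'; python3 -m pendant '[0,0,0,0,0,-15,0.5, 0,0,0,0,0,-55,0.5, 0,0,0,0,0,-100,0.5, 0,0,0,0,0,-140,0.5, 0,0,0,0,0,-180,0.5, 0,0,0,0,0,-180,0.5, 0,0,0,0,0,-180,0.5]'; python3 plan.py 480,-80,200,89
```

```text
clock: 26.9
position: [529.5, 185.2, 13.1]
ee_rot: [0.001, 0.007, 1.0, 0.0]
wrist_force: [1.0, -0.3, 0.2]
gripper_width: 66.0
clock: 27.6
position: [529.7, 185.3, 195.1]
ee_rot: [0.002, 0.007, 1.0, 0.001]
wrist_force: [0.2, -0.7, -0.4]
gripper_width: 66.0
t 27.6 pos [529.7 185.3 195.1] jaw 89.2 w 66.0 q6 -1.26 F [ 0.2 -0.7 -0.4]
480,-80,200,89 -> [0.001 0.004 0.004] [  46.  -265.9   -5.5]
```

```bash
python3 -m pendant '[0,0,0,46,-266,-10,0.5, 0,0,0,46,-266,-10,0.5, 0,0,0,46,-266,-10,0.5, 0,0,0,46,-266,-10,0.5, 0,0,0,46,-266,-10,0.5, 0,0,0,46,-266,-10,0.5, 0,0,0,46,-266,-10,0.5]'; python3 -m pendant '[0,0,0,0,0,0,0.5, 0,0,0,0,0,0,0.5, 0,0,0,0,0,0,0.5]'; python3 m.py 529.5,185,24,45 400.5,355.5,24,45 517,-186,24,45 408,-343,24,45 353,150,56,80 ; python3 - <<'E'
from h import *
I=np.load("last.npy"); cv2.imwrite("pics/f_top.png",cv2.resize(I[0][100:310,90:410],None,fx=2.4,fy=2.4,interpolation=cv2.INTER_CUBIC)[:,:,::-1]); cv2.imwrite("pics/f_scene.png",cv2.resize(I[1][70:350],None,fx=1.5,fy=1.5)[:,:,::-1])
E
```

```text
clock: 28.3
position: [477.0, -82.6, 200.8]
ee_rot: [-0.002, 0.009, 1.0, 0.0]
wrist_force: [-0.3, 0.4, 0.5]
gripper_width: 65.7
clock: 28.6
position: [478.8, -79.1, 201.9]
ee_rot: [-0.001, 0.006, 1.0, 0.0]
wrist_force: [0.0, 1.0, 0.0]
gripper_width: 66.1
529.5,185,24,45 top 314 [527.8 186.5  51.   51.   88.6] mid [527.7 186.4] z95 34.1
529.5,185,24,45 scene 317 [529.2 183.8  51.7  53.2  89.9] mid [529.2 183.8] z95 33.2
400.5,355.5,24,45 top 250 [399.3 356.6  45.4  49.6   5.8] mid [399.3 357.2] z95 34.7
400.5,355.5,24,45 scene 161 [400.2 354.3  46.4  50.9  62.3] mid [401.3 353.1] z95 33.1
517,-186,24,45 scene 146 [ 518.5 -186.1   32.2   32.4   47.5] mid [ 518.4 -186.5] z95 33.3
408,-343,24,45 top 134 [ 4.071e+02 -3.397e+02  3.150e+01  3.110e+01  4.000e-01] mid [ 407.1 -339.8] z95 33.2
408,-343,24,45 scene 157 [ 409.9 -343.5   33.6   32.3    1.1] mid [ 409.8 -343.3] z95 33.4
353,150,56,80 top 350 [351.5 151.9  39.3  68.6  87.6] mid [351.3 152.3] z95 69.0
353,150,56,80 scene 208 [353.2 147.8  38.   68.7  86.7] mid [353.  147.9] z95 69.1
```

View pics/f_top.png

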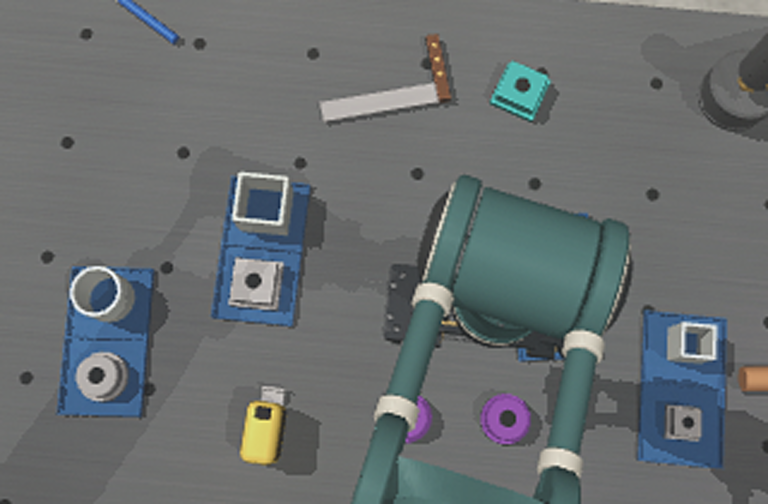

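View pics/f_scene.png

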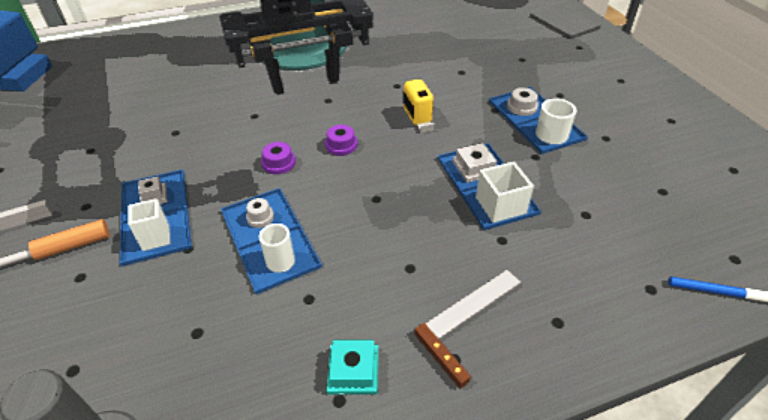

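The final views show all four ends spigot up in their matching trays. In the top crop, square large is at (254,282), round large at (98,377) and square small at (686,422). The round small is at (259,210) in the scene crop. The tape measure and try square look where they started, and the arm is clear, so I'll hand in.

```bash
python3 -c "
from bench import env
print(env.close_job())"
```

```text
the job is handed in; nothing more can be done
None
```

I took both stacks apart and set each end, spigot up, in the bare pocket of its matching tray. Each was lowered until light contact (forces of about 1–5 N at touchdown) before I let go. The job was handed in at about 29 s on the robot clock.

**Placement:** the last check put all four ends within a few mm of their pocket centres, with spigot tops about 32–33 mm above the table, so they sit flat on the floor. The arm hid round small from the top camera in that check, but both cameras had seen it after placing.

**Bystanders:** the tape measure was within 2 mm of its first reading. I checked the try square and the purple and turquoise look-alikes only by eye, and they looked unmoved.

**Disagreement:** the two cameras differ by a constant 2–4 mm in position, consistent with the stated calibration. No check failed.

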